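Set the bulb tester and switch it on

ROBOT

A 6-joint arm with a two-finger parallel gripper is mounted at the origin on the work surface. World frame = base frame: x ahead of the robot, y to its left, z up, the work surface at z = 0. Lengths are in m, angles in rad, forces in N, time in s.
With the tool pointing down it reaches from about 0.35 to 0.875 m from the base axis. Payload 4.2 kg.
Tool frame: the origin (TCP) lies at the very end of the fingers, on their centre line; the grasp point (between the pads) lies 19 mm behind it; z points along the fingers, y is the line along which they close (so a half turn about z gives the same grasp; the last joint's range is limited). The gripper opens to 85 mm and grips with 20 to 120 N. Pads are 22 mm wide; open, the fingers measure 114 mm over their backs; the gripper's body (76 mm by 85 mm) begins 54 mm behind the grasp point. The pads swing forward as they close: fully open they stand 13 mm farther back than shut.
Start: joints at [1.563, 0.385, 0.008, 0, -1.194, -0.259], TCP at [0.165, 0.603, 0.231] pointing down, gripper open.
Joint ranges: [-3.14, 3.14], [-1.21, 2.06], [-1.07, 1.41], [-3.16, 2.05], [-2.99, -0.16], [-3.1, 3.1]. Speed limits (rad/s): [2.79, 2.79, 3.14, 3.14, 3.14, 3.14].

INTERFACE

Orientations are given as a unit quaternion [x, y, z, w].
In Python, from station import env gives the robot as it stands. The module is installed in compiled form; this text tells all that it offers.
- The arm moves only by the shell command python3 -m crank 'ROWS' [FORCE]. ROWS is JSON, a list that holds one entry, the list of rows, each a list of 5 numbers: the shift along the tool's x, y, z in mm, then the turn about the tool's z in degrees, then the finger opening in mm, from 0 to 85.4. A call has 1 to 8 rows; each row is the pose to reach, as a shift and turn from the pose commanded when the call began, along the tool's axes at that moment; what a row does not reach only later rows make up. A row lasts 1/8 s, in which the tool goes at most 62.5 mm and 10.7 degrees, less where a joint would pass 70% of its speed; a pose out of reach is approached as far as the arm can. A call with a gripper value outside its range is refused whole. The fingers move at their own pace and stop on an object; FORCE is the grip in N (left out, the last holds). Time passes only in rows, so rows that repeat a pose let the fingers close. It gives the time, the measured TCP pose, the force, the opening and the grip force at its end, in the units of the state.
- env.get_state(): the state, without advancing time (a new reading comes with each control period).
- env.capture(name): name is "side" or "top" or "wrist"; returns (picture, depth): 384x512x3 uint8, red, green, blue; 384x512 float32, m along the optical axis (not along the pixel's ray), 0 where there is no reading.
- env.get_calibration(name): a dict with "mtx" (3x3 intrinsics, pixels), "view" (4x4, takes a point from world to camera coordinates); the wrist camera has in their place "mount" (4x4, takes a point from camera to tool coordinates, whose origin is the TCP and whose axes are the flange's). Camera axes: x right, y up, looking along -z (the intrinsics and any distortion apply to the point x, -y, -z); pixel columns grow to the right and rows downward; lengths in m; the calibration is good to about 2 mm. A picture is of the moment at which its call begins: read the wrist's pose just before it. get_calibration takes no time and is no camera call.
- env.hand_in(): hands the job in; it is judged then, once.
The state is a dict: "time_s": time; "qpos": joint angles; "qvel": joint speeds; "tau": joint torques, N m; "eef_pos": TCP position; "tcp_rot": TCP orientation; "contact_force": force on the tool from outside, world axes, zero at the start; "moment": the same for the moment, N m; "finger_gap": finger opening in m; "gripper_force": force on a finger pad.
Only numpy, scipy, OpenCV 4.12 (cv2) and the standard library are available. Lean on these libraries where they do the work, as an engineer would, in place of code of your own. Each camera call takes 0.05 s, during which the arm holds its last target. There are 200 camera calls.

TASK

A 12-volt two-filament headlamp bulb is standing in the bulb tester on the stall's counter; test its dipped filament. With a fingertip, lightly tap right down the raised rear ends (the lamp-holder side) of three of the tester's rocker switches, in this order as seen from the robot: the leftmost, in front of the meter, to set 12 volts so the bulb is not blown, then the second from the left to choose the dipped filament, and last the wide rightmost one to switch the power on. Leave the third (buzzer) switch as it is, do not touch the bulb, grip or lift nothing, and leave everything else on the counter where it is.

Things in the scene. Friction and masses are not known exactly. Their poses are not given: they have to be found in the camera images.
- tester: bulb tester, grey steel case 240 mm deep, 320 wide, fixed. Origin: centre of its underside on the counter; x to its rear (away from the robot at yaw 0), y left, z up. Front part (x -120 to +20 mm) is the switch panel with four rockers in a row; rear part (x 20 to 120) a level deck 82 mm high with a square meter at the left (top 96) and three lamp holders. More than 20 N on it is too hard
- panel_mid (a point): point on the switch panel at tester (x, y) = (-50, 0) mm, 68.5 mm high. The panel rises to the rear at 10 degrees, from 56 mm high at its front edge to 81 mm. Rockers from left to right: voltage, filament, buzzer, power; all start with the rear end up. Each gives way at about 3 N on its rear end and meets its stop when that end is about 6 mm lower
- volt (a joint): angle of the voltage rocker. 0 = 24 V: rear end up (as it starts); 0.32 rad = 12 V: rear end down. Dark grey concave rocker 42 mm long (front to rear), 20 wide, in a black bezel 53 mm long, 2 high; pivot at tester (x, y) = (-50, 115) mm (leftmost, in front of the meter). It is stiff (no snap) and stays where it is left; over means above 0.22
- volt_rear (a point): the spot to tap: on the middle line of the voltage rocker's top face, 18 mm to the rear of its pivot (the face ends 3 mm farther). It moves with the rocker: at the start it stands about 11 mm above the panel (about 82 mm above the counter), tapped over about 5 mm above the panel (76 mm above the counter)
- filament (a joint): angle of the filament rocker. 0 = main beam: rear end up (as it starts); 0.32 rad = dipped beam: rear end down. Dark grey concave rocker 42 mm long (front to rear), 20 wide, in a black bezel 53 mm long, 2 high; pivot at tester (x, y) = (-50, 45) mm (second from the left). It is stiff (no snap) and stays where it is left; over means above 0.22
- filament_rear (a point): the spot to tap: on the middle line of the filament rocker's top face, 18 mm to the rear of its pivot (the face ends 3 mm farther). It moves with the rocker: at the start it stands about 11 mm above the panel (about 82 mm above the counter), tapped over about 5 mm above the panel (76 mm above the counter)
- buzzer (a joint): the buzzer rocker, to be left alone: Dark grey concave rocker 42 mm long (front to rear), 20 wide, in a black bezel 53 mm long, 2 high; pivot at tester (x, y) = (-50, -25) mm (third from the left). Its angle: 0 = off, rear end up, and it must stay so
- power (a joint): angle of the power rocker. 0 = off: rear end up (as it starts); 0.32 rad = on: rear end down. Dark grey concave rocker 42 mm long (front to rear), 36 wide, in a black bezel 53 mm long, 2 high; pivot at tester (x, y) = (-50, -105) mm (rightmost, the wide one). It is stiff (no snap) and stays where it is left; over means above 0.22
- power_rear (a point): the spot to tap: on the middle line of the power rocker's top face, 18 mm to the rear of its pivot (the face ends 3 mm farther). It moves with the rocker: at the start it stands about 11 mm above the panel (about 82 mm above the counter), tapped over about 5 mm above the panel (76 mm above the counter)
- headlamp_bulb: two-filament headlamp bulb (loose, 30 g) standing upright in the left lamp holder at tester (65, 25) mm: steel flange 42 mm across, glass 17 mm across, top about 152 mm above the counter. Origin: centre of its foot, 83 mm above the counter. Not to be touched
- small_bulb: small bayonet bulb (loose, 12 g), brass cap and round glass 25 mm across, standing in the middle lamp holder at tester (65, -50) mm, top 130 mm above the counter. Origin: centre of its foot
- battery: motorcycle battery, black block with grey top, 88 x 150 mm, terminals 120 mm high, heavy and fixed; on the other side of the counter from the tester. Origin: centre of its underside
- bulb_carton: loose cardboard box 46 x 85 x 46 mm high on the counter before the tester. Origin: centre of its underside
- fuse_carton: loose flat cardboard box 60 x 100 x 35 mm high on the counter before the battery. Origin: centre of its underside
- screwdriver: loose screwdriver 170 mm long lying on the counter before the tester. Origin: under its middle; x runs from handle to tip
- paint_bottle: loose touch-up paint bottle 26 mm across, 83 mm tall, standing at the right of the tester. Origin: centre of its underside
- tape_roll: loose roll of black tape, 70 mm across, 19 mm high, lying near the battery. Origin: centre of its underside
- spray_can: loose spray can 53 mm across, 172 mm tall, standing behind the battery. Origin: centre of its underside

How it is judged:
By the outcome, as a careful person would: the job done as asked, in the order asked, and still so for the second after the job is handed in, with the robot touching nothing.
It also fails if it takes over 42 s, if anything falls off the work surface, if the arm or the gripper's body presses on something with over 40 N, if the wrist force passes 120 N, or if a joint passes its speed limit or range.

## Working session

There is one attempt and no reset: what is moved stays moved. The work goes in short steps, Python scripts to look and compute and a shell command to move; the robot and the scene stay as the last step left them, time stands still between calls to the robot, and variables do not carry over. Pictures are saved under pics/ and viewed, at most 10 in all, crops included, and the job is handed in when it is done.

```bash
mkdir -p pics
python3 - <<'E'
from station import env
import cv2,numpy as np
s=env.get_state();print({k:np.round(v,3) for k,v in s.items()})
for n in("top","side"):
    p,d=env.capture(n);cv2.imwrite(f"pics/{n}0.png",p[:,:,::-1]);np.save(f"pics/{n}0.npy",d)
    c=env.get_calibration(n);print(n,c)
print(env.get_calibration("wrist"))
E
```

```text
{'time_s': np.float64(0.0), 'qpos': array([ 1.563e+00,  3.860e-01,  7.000e-03, -1.000e-03, -1.194e+00,
       -2.590e-01]), 'qvel': array([ 0.001, -0.   ,  0.001, -0.   , -0.001,  0.001]), 'tau': array([ 1.0000e-03, -3.9229e+01,  1.8840e+01,  4.1860e+00, -5.0000e-03,
       -0.0000e+00]), 'eef_pos': array([0.165, 0.602, 0.23 ]), 'tcp_rot': array([ 0.991, -0.133, -0.   ,  0.001]), 'contact_force': array([-0.991,  0.456, -0.071]), 'moment': array([ 0.04 , -0.025,  0.042]), 'gripper_force': np.float64(0.0), 'finger_gap': np.float64(0.086)}
top {'mtx': array([[434.87442741,   0.        , 261.65306815],
       [  0.        , 434.87442741, 191.41179547],
       [  0.        ,   0.        ,   1.        ]]), 'view': array([[-0.02272639, -0.99969479, -0.00968655, -0.03765973],
       [ 0.99481756, -0.02357386,  0.09890548, -0.56519251],
       [-0.09910364, -0.00738859,  0.99504969, -1.03427673],
       [ 0.        ,  0.        ,  0.        ,  1.        ]])}
side {'mtx': array([[419.80315404,   0.        , 253.42114691],
       [  0.        , 419.80315404, 184.09162473],
       [  0.        ,   0.        ,   1.        ]]), 'view': array([[ 0.84304747, -0.53782159, -0.00434772, -0.49878089],
       [ 0.3101116 ,  0.47947051,  0.82093777, -0.22608294],
       [-0.43943345, -0.69343779,  0.57100112, -0.94154102],
       [ 0.        ,  0.        ,  0.        ,  1.        ]])}
{'mtx': array([[269.87286004,   0.        , 256.92717606],
       [  0.        , 269.87286004, 189.38927605],
       [  0.        ,   0.        ,   1.        ]]), 'mount': array([[-1.27194430e-04,  9.44953736e-01,  3.27203942e-01,
         8.50512136e-02],
       [ 9.99999818e-01, -7.27138425e-05,  5.98726357e-04,
        -1.30537052e-04],
       [ 5.89560964e-04,  3.27203959e-01, -9.44953555e-01,
        -1.41851294e-01],
       [ 0.00000000e+00,  0.00000000e+00,  0.00000000e+00,
         1.00000000e+00]])}
```

View pics/top0.png

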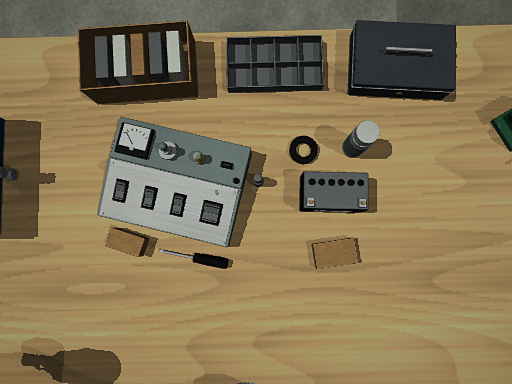

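View pics/side0.png

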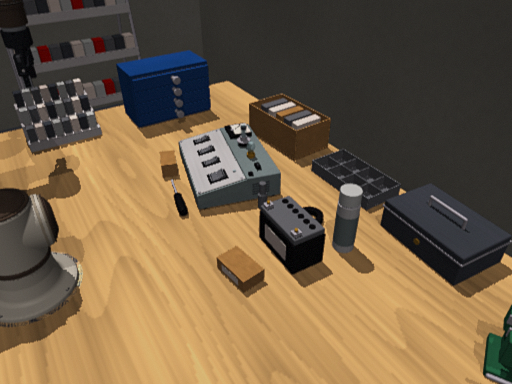

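The top view shows the tester turned clockwise, with rockers near (120,190), (149,197), (178,204) and (211,213). The side view shows clear space above it. Next I'll measure the rockers.

```bash
cat > h.py <<'E'
import numpy as np,cv2
from station import env
def ray(name,u,v,z):
    c=env.get_calibration(name);V=c["view"];K=c["mtx"]
    d=np.array([(u-K[0,2])/K[0,0],-(v-K[1,2])/K[1,1],-1.]);R=V[:3,:3];o=-R.T@V[:3,3];w=R.T@d
    return o+w*(z-o[2])/w[2]
E
python3 - <<'E'
from h import *
im=cv2.imread("pics/top0.png");D=np.load("pics/top0.npy")
g=im.max(2)
m=((g<75)*255).astype(np.uint8);m[:, :100]=0
n,l,st,ce=cv2.connectedComponentsWithStats(m)
P=[]
for i in range(1,n):
    x,y,w,h,a=st[i]
    if 105<ce[i][0]<230 and 170<ce[i][1]<230 and a>80:
        cn=cv2.findContours((l==i).astype(np.uint8),0,2)[0][0];r=cv2.minAreaRect(cn)
        p=ray("top",*r[0],.072);print(st[i],r,p.round(4), ray("top",*ce[i],.072).round(4));P.append((r[0][0],p))
P=[p for _,p in sorted(P,key=lambda t:t[0])]
d=P[-1]-P[0];print("spacing",[np.linalg.norm(P[i+1]-P[i]).round(4) for i in range(len(P)-1)],"yaw",np.degrees(np.arctan2(d[0],-d[1])))
# case: panel corner pixels via bright mask
b=((g>150)&(im.max(2)-im.min(2)<30)).astype(np.uint8)
cn=max([c for c in cv2.findContours(b[150:250,90:255].copy(),0,2)[0]],key=cv2.contourArea)+[90,150]
print("panel",cv2.boxPoints(cv2.minAreaRect(cn)),cv2.minAreaRect(cn))
cv2.imwrite("pics/crop0.png",cv2.resize(im[105:255,90:270],None,fx=4,fy=4,interpolation=cv2.INTER_CUBIC))
s=cv2.imread("pics/side0.png");cv2.imwrite("pics/scrop0.png",cv2.resize(s[115:215,165:295],None,fx=6,fy=6,interpolation=cv2.INTER_CUBIC))
E
```

```text
[112 178  17  25 202] ((120.50244140625, 190.3219451904297), (13.549549102783203, 22.62914276123047), 12.094757080078125) [0.5702 0.2802 0.072 ] [0.5707 0.2795 0.072 ]
[141 186  17  24 192] ((148.93414306640625, 197.30731201171875), (13.130489349365234, 22.55929946899414), 12.094758033752441) [0.5521 0.2133 0.072 ] [0.553  0.2121 0.072 ]
[170 193  17  24 192] ((177.734130859375, 204.40733337402344), (13.200333595275879, 22.55929946899414), 12.094757080078125) [0.5339 0.1457 0.072 ] [0.5345 0.1448 0.072 ]
[199 200  24  26 255] ((210.84117126464844, 212.46469116210938), (20.066070556640625, 22.669235229492188), 12.528807640075684) [0.5133 0.0685 0.072 ] [0.5146 0.0675 0.072 ]
spacing [np.float64(0.0694), np.float64(0.07), np.float64(0.08)] yaw -15.049523356466155
panel [[ 96.83089 214.32262]
 [110.45793 158.11101]
 [237.62099 188.93843]
 [223.99394 245.15004]] ((167.22593688964844, 201.63052368164062), (130.84637451171875, 57.839805603027344), 13.626995086669922)
```

View pics/crop0.png

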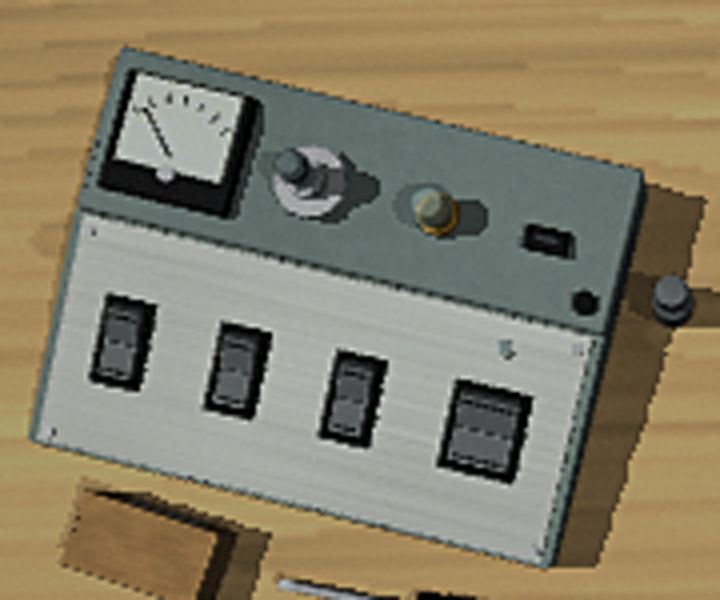

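The crop shows all four rockers, and their spacing matches the spec, so the pose is reliable (yaw -15°). The tool is already turned to match. I'll close the fingers and fly toward the voltage rocker.

```bash
python3 -m crank '[[[20,8,0,0,0],[70,29,0,0,0],[130,54,0,0,0],[190,79,0,0,0],[250,104,0,0,0],[310,129,0,0,0],[360,150,0,0,0],[390,162,0,0,0]]]' 20
python3 -m crank '[[[20,8,10,0,0],[55,23,20,0,0],[85,36,40,0,0],[100,42,60,0,0],[100,42,70,0,0],[100,42,70,0,0]]]'
python3 - <<'E'
from h import *
from scipy.spatial.transform import Rotation as R
s=env.get_state();p,d=env.capture("wrist");cv2.imwrite("pics/w1.png",p[:,:,::-1])
t,_=env.capture("top");cv2.imwrite("pics/t1.png",t[:,:,::-1])
Rm=R.from_quat(s["tcp_rot"]).as_matrix();print(s["time_s"],s["eef_pos"],Rm.round(3),s["contact_force"],s["finger_gap"])
c=env.get_calibration("wrist");M=c["mount"];K=c["mtx"]
# project expected pivots into wrist view
for q in([.5702,.2802],[.5521,.2133],[.5339,.1457],[.5133,.0685]):
    w=np.array([*q,.072]);tl=Rm.T@(w-s["eef_pos"]);x=np.linalg.inv(M)@[*tl,1]
    print(K[0,2]+K[0,0]*x[0]/-x[2],K[1,2]+K[1,1]*-x[1]/-x[2])
E
```

```text
time_s: 1.1
eef_pos: [0.5003, 0.3404, 0.2311]
tcp_rot: [0.991, -0.135, -0.0, 0.0]
contact_force: [-0.6, 0.6, 0.3]
finger_gap: 0.0
gripper_force: 0.0
time_s: 1.85
eef_pos: [0.5825, 0.2773, 0.1602]
tcp_rot: [0.991, -0.132, -0.001, 0.001]
contact_force: [-0.8, 0.1, 0.1]
finger_gap: 0.0004
gripper_force: 0.0
1.85 [0.58254146 0.27729311 0.16017552] [[ 0.965 -0.263 -0.002]
 [-0.263 -0.965 -0.001]
 [-0.001  0.002 -1.   ]] [-0.78445333  0.08611946  0.10845846] 0.00036388011533498675
257.5324151978122 207.73385383232664
332.5413639117049 207.58540903756227
408.3043109857118 207.34936136429005
494.8231309974959 206.90188034639579
```

View pics/w1.png

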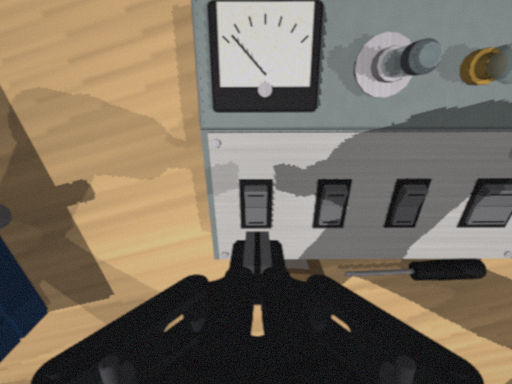

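The wrist view shows the voltage rocker centred at about (256,204), just ahead of the closed fingertips at (258,233). The projection agrees to about 3 mm, so I'll shift 4 mm to the rear and descend.

```bash
python3 -m crank '[[[2,0,20,0,0],[4,0,45,0,0],[4,0,62,0,0],[4,0,70,0,0],[4,0,73,0,0],[4,0,75,0,0]]]'
python3 -m crank '[[[0,0,1,0,0],[0,0,2,0,0],[0,0,3,0,0]]]'
python3 -m crank '[[[0,0,1,0,0],[0,0,2,0,0]]]'
```

```text
time_s: 2.7
eef_pos: [0.5879, 0.2762, 0.087]
tcp_rot: [0.991, -0.133, 0.001, -0.0]
contact_force: [-0.2, 0.2, -0.3]
finger_gap: -0.0001
gripper_force: 0.0
time_s: 3.08
eef_pos: [0.5876, 0.2759, 0.0835]
tcp_rot: [0.991, -0.133, 0.0, -0.0]
contact_force: [0.6, 0.3, 0.1]
finger_gap: 0.0001
gripper_force: 0.0
time_s: 3.32
eef_pos: [0.5881, 0.2758, 0.0819]
tcp_rot: [0.991, -0.133, 0.001, -0.0]
contact_force: [1.4, -1.4, 1.4]
finger_gap: -0.0
gripper_force: 1.3
```

```bash
python3 -m crank '[[[0,0,1,0,0],[0,0,2,0,0]]]'
python3 -m crank '[[[0,0,1,0,0],[0,0,2,0,0]]]'
python3 -m crank '[[[0,0,0.5,0,0],[0,0,1,0,0]]]'
```

```text
time_s: 3.58
eef_pos: [0.5881, 0.2761, 0.0797]
tcp_rot: [0.991, -0.133, 0.001, -0.0]
contact_force: [1.1, -0.9, 1.2]
finger_gap: -0.0001
gripper_force: 1.1
time_s: 3.82
eef_pos: [0.5875, 0.2761, 0.0772]
tcp_rot: [0.991, -0.133, 0.0, -0.0]
contact_force: [0.9, 0.6, 2.6]
finger_gap: 0.0001
gripper_force: 1.0
time_s: 4.08
eef_pos: [0.5876, 0.276, 0.0768]
tcp_rot: [0.991, -0.133, 0.0, -0.0]
contact_force: [0.1, 0.1, 6.5]
finger_gap: -0.0
gripper_force: 3.0
```

Force rises to 6.5 N, so the rocker is on its stop. I'll lift, move to the filament rocker and check with the wrist camera.

```bash
python3 -m crank '[[[0,0,-6,0,0],[0,0,-25,0,0],[0,5,-50,0,0],[0,30,-65,0,0],[0,55,-75,0,0],[0,70,-75,0,0],[0,70,-75,0,0]]]'
python3 - <<'E'
from h import *
s=env.get_state();p,d=env.capture("wrist");cv2.imwrite("pics/w2.png",cv2.resize(p[100:280,140:440,::-1],None,fx=2.6,fy=2.6,interpolation=cv2.INTER_CUBIC));print(s["time_s"],s["eef_pos"])
E
```

```text
time_s: 4.95
eef_pos: [0.5683, 0.207, 0.1507]
tcp_rot: [0.991, -0.134, -0.001, 0.0]
contact_force: [0.0, 0.2, -0.0]
finger_gap: -0.0001
gripper_force: 0.0
4.95 [0.56829942 0.20701975 0.15073039]
```

View pics/w2.png

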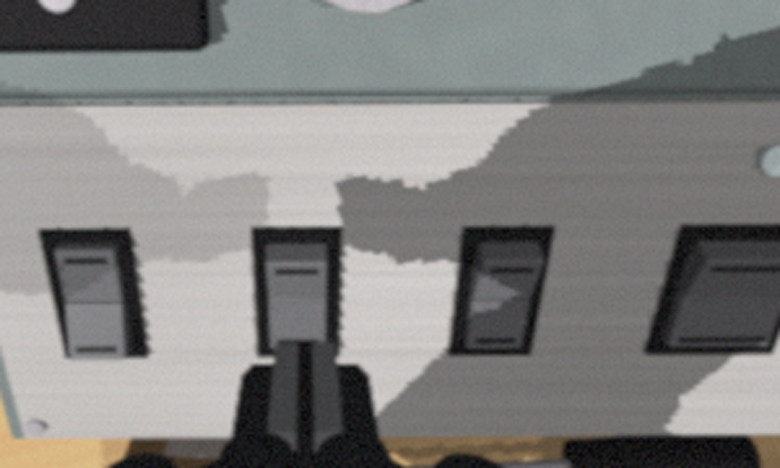

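The voltage rocker's marks and shading have shifted against its neighbours, so it is over. The fingertip sits about 2 mm to the right of the filament rocker's middle line (304 against 297 in the crop). I'll correct that and tap.

```bash
python3 -m crank '[[[0,-2,15,0,0],[0,-2,40,0,0],[0,-2,57,0,0],[0,-2,64,0,0],[0,-2,66,0,0],[0,-2,67,0,0]]]'
python3 -m crank '[[[0,0,1,0,0],[0,0,2,0,0],[0,0,3,0,0],[0,0,4,0,0]]]'
python3 -m crank '[[[0,0,1,0,0],[0,0,2,0,0]]]'
```

```text
time_s: 5.75
eef_pos: [0.57, 0.2106, 0.0848]
tcp_rot: [0.991, -0.133, 0.001, -0.0]
contact_force: [0.6, 0.1, 0.8]
finger_gap: -0.0002
gripper_force: 0.0
time_s: 6.25
eef_pos: [0.5705, 0.2104, 0.0811]
tcp_rot: [0.991, -0.133, 0.001, -0.001]
contact_force: [2.3, -2.4, 1.8]
finger_gap: 0.0002
gripper_force: 1.3
time_s: 6.5
eef_pos: [0.5699, 0.2105, 0.0785]
tcp_rot: [0.991, -0.133, 0.0, -0.0]
contact_force: [1.7, -0.2, 3.5]
finger_gap: -0.0
gripper_force: 1.0
```

```bash
python3 -m crank '[[[0,0,0.7,0,0],[0,0,1.4,0,0]]]'
python3 -m crank '[[[0,0,0.5,0,0],[0,0,0.8,0,0]]]'
```

```text
time_s: 6.75
eef_pos: [0.5696, 0.2104, 0.0769]
tcp_rot: [0.991, -0.133, 0.0, -0.0]
contact_force: [0.3, -0.5, 5.7]
finger_gap: 0.0002
gripper_force: 2.3
time_s: 7.0
eef_pos: [0.5696, 0.2104, 0.0768]
tcp_rot: [0.991, -0.133, 0.0, -0.0]
contact_force: [-0.5, -0.1, 6.2]
finger_gap: 0.0002
gripper_force: 3.3
```

The filament rocker is on its stop at the same height. Now to the power rocker.

```bash
python3 -m crank '[[[0,0,-6,0,0],[0,0,-25,0,0],[0,10,-55,0,0],[0,50,-70,0,0],[0,95,-75,0,0],[0,130,-75,0,0],[0,150,-75,0,0],[0,151,-75,0,0]]]'
python3 - <<'E'
from h import *
s=env.get_state();p,d=env.capture("wrist");cv2.imwrite("pics/w3.png",cv2.resize(p[100:280,40:340,::-1],None,fx=2.6,fy=2.6,interpolation=cv2.INTER_CUBIC));print(s["time_s"],s["eef_pos"])
E
```

```text
time_s: 8.0
eef_pos: [0.5291, 0.0637, 0.1508]
tcp_rot: [0.991, -0.134, -0.001, 0.0]
contact_force: [0.6, 0.2, 0.2]
finger_gap: 0.0002
gripper_force: 0.0
8.0 [0.52913639 0.06371614 0.15082417]
```

View pics/w3.png

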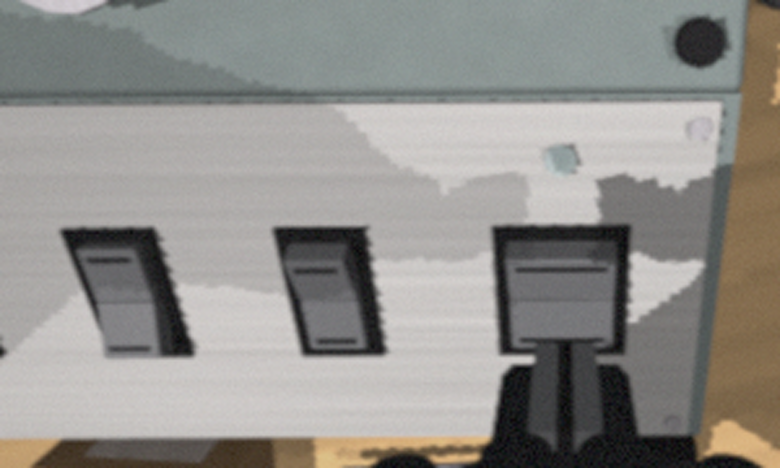

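The filament rocker (its mark at row 260, against 270 for the untouched buzzer) is over. The tip is centred on the power rocker.

```bash
python3 -m crank '[[[1,-1,15,0,0],[1,-1,40,0,0],[1,-1,57,0,0],[1,-1,64,0,0],[1,-1,66,0,0],[1,-1,67,0,0]]]'
python3 -m crank '[[[0,0,1,0,0],[0,0,2,0,0],[0,0,3,0,0],[0,0,4,0,0]]]'
python3 -m crank '[[[0,0,1,0,0],[0,0,2,0,0]]]'
python3 -m crank '[[[0,0,0.7,0,0],[0,0,1.3,0,0]]]'
```

```text
time_s: 8.8
eef_pos: [0.5314, 0.0657, 0.0844]
tcp_rot: [0.991, -0.133, 0.0, -0.0]
contact_force: [0.4, 0.0, 0.5]
finger_gap: -0.0001
gripper_force: 0.0
time_s: 9.3
eef_pos: [0.5321, 0.0654, 0.0808]
tcp_rot: [0.991, -0.133, 0.001, -0.0]
contact_force: [1.2, -1.5, 2.7]
finger_gap: -0.0001
gripper_force: 1.3
time_s: 9.55
eef_pos: [0.5313, 0.0655, 0.0782]
tcp_rot: [0.991, -0.133, 0.0, -0.0]
contact_force: [2.3, -0.6, 1.3]
finger_gap: 0.0001
gripper_force: 1.0
time_s: 9.8
eef_pos: [0.531, 0.0654, 0.0769]
tcp_rot: [0.991, -0.133, -0.0, 0.0]
contact_force: [0.1, -0.1, 5.3]
finger_gap: 0.0001
gripper_force: 2.5
```

```bash
python3 -m crank '[[[0,0,0.4,0,0],[0,0,0.8,0,0]]]'
python3 -m crank '[[[0,0,-6,0,0],[0,0,-25,0,0],[0,-10,-55,0,0],[0,-40,-85,0,0],[0,-80,-110,0,0],[0,-105,-120,0,0],[0,-110,-120,0,0],[0,-110,-120,0,0]]]'
python3 - <<'E'
from h import *
s=env.get_state();p,d=env.capture("wrist");cv2.imwrite("pics/w4.png",cv2.resize(p[:,:,::-1],None,fx=1.55,fy=1.55,interpolation=cv2.INTER_CUBIC));print(s["time_s"],s["eef_pos"])
E
```

```text
time_s: 10.05
eef_pos: [0.531, 0.0654, 0.0767]
tcp_rot: [0.991, -0.133, 0.0, 0.0]
contact_force: [-1.0, 0.0, 8.4]
finger_gap: 0.0003
gripper_force: 4.1
time_s: 11.05
eef_pos: [0.5588, 0.1709, 0.1947]
tcp_rot: [0.991, -0.133, -0.001, 0.001]
contact_force: [-0.7, 1.3, -1.0]
finger_gap: 0.0001
gripper_force: 0.0
11.05 [0.55880826 0.17089126 0.19470562]
```

View pics/w4.png

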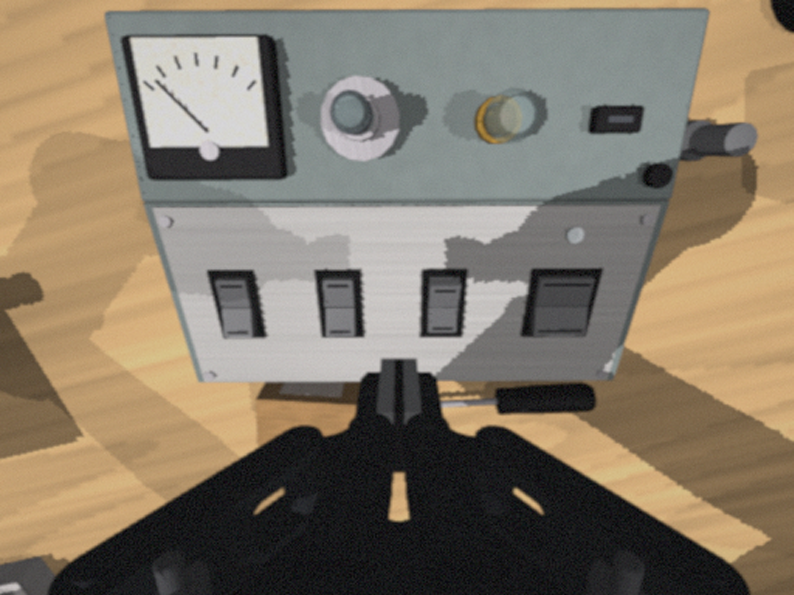

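The picture shows the rear marks of the voltage, filament and power rockers at about row 285, all down. The buzzer's is still at row 291, so it is unchanged, and both bulbs are standing.

```bash
python3 -c "
from station import env
print(env.hand_in())"
```

```text
the job is handed in; nothing more can be done
None
```

The voltage, filament and power rockers were each tapped down to their stops in that order (at most about 8 N on the tester); the final picture shows the buzzer still off and both bulbs standing, and the job was handed in at about 11 s.

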